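# Index the die wheel: brass die to the top

## Robot

A 7-joint arm with a two-finger parallel gripper is mounted at the origin on the work surface. World frame = base frame: x ahead of the robot, y to its left, z up, the work surface at z = 0. Lengths are in m, angles in rad, forces in N, time in s.
With the tool pointing down it reaches from about 0.4 to 0.9 m from the base axis. Payload 5.5 kg.
Tool frame: the origin (TCP) lies midway between the tips of the shut fingers; the grasp point (between the pads) lies 19 mm behind it (manip.grip_depth is the distance from the TCP to the grasp point, in m); z points along the fingers, x is the direction in which the jaws open and shut, and the axes are right-handed (so a half turn about z gives the same grasp; the last joint's range is limited). The gripper opens to 92 mm and grips with 3 to 60 N. Pads are 19 mm wide; open, the fingers measure 130 mm over their backs; the gripper's body (75 mm by 190 mm) begins 47 mm behind the grasp point.
Start: joints at [-0.945, 0.501, -0.427, 1.55, 0.221, 1.138, -0.21], TCP at [0.231, 0.608, 0.227] pointing down, gripper open.
Joint ranges: [-2.88, 2.88], [-0.31, 2.03], [-1.54, 1.56], [0.2, 2.42], [-1.41, 4.55], [0.19, 2.02], [-2.57, 2.57]. Speed limits (rad/s): [2.57, 2.57, 3.14, 3.14, 3.14, 3.14, 3.14].

## Interface

Orientations are given as a unit quaternion [x, y, z, w].
In Python, from bench import manip, effector, viewer gives the robot as it stands. Calls block until the motion is done:
- manip.move_pose(position, orientation): joint-space move of the TCP to a pose.
- manip.servo_line(position, ori=None, vel=0.15): straight line of the TCP; ori=None keeps the orientation; vel is the mean speed in m/s.
- manip.movej(angles): joint-space move.
- effector.open_jaws() and effector.close(f_grip=None): open the fingers fully, or close them until they stop; f_grip is the grip in N (None keeps the last).
- manip.sleep(seconds).
- manip.solve_ik(position, orientation): joint angles nearest the present ones, or None.
- viewer.get_image(name): name is "side" or "top" or "wrist"; returns the picture (384x512x3 uint8, red, green, blue); there is no depth.
- viewer.get_calibration(name): a dict with "vfov" (degrees; the focal length in pixels is half the picture's height over the tangent of half this angle, whatever the lens; pixels are square), "cx", "cy" (the principal point, pixels), "dist_coeffs" ([k1, k2, p1, p2, k3] as OpenCV has them; the pictures are not rectified), "eye" and "attitude" of the camera in the world. Camera axes: x right, y down, z forward; pixel columns grow to the right and rows downward; lengths in m; the calibration is good to about 2 mm. A picture is of the moment at which its call begins: read the wrist's pose just before it. get_calibration takes no time and is no camera call; for the wrist camera it gives the pose at the moment of the call.
A pose or a line that the arm cannot do raises manip.PlanningError and nothing moves.
- manip.hand_in(): hands the job in, once; it reports no verdict.
Readings, each from a call of its own:
- manip.current_clock(): time.
- manip.current_q(): joint angles.
- manip.current_joint_velocities(): joint speeds.
- manip.current_tau(): joint torques, N m.
- manip.current_tool_pos(): TCP position.
- manip.current_tcp_rot(): TCP orientation.
- manip.current_force(): force on the tool from outside, world axes, zero at the start.
- manip.current_wrist_torque(): the same for the moment, N m.
- manip.current_finger_gap(): finger opening in m.
Only numpy, scipy, OpenCV 4.12 (cv2) and the standard library are available. Lean on these libraries where they do the work, as an engineer would, in place of code of your own. Each camera call takes 0.05 s, during which the arm holds its last target.

## Task

Turn the die wheel on the red stand until its one brass-coloured die points straight up, ready for the next eyelet, and leave it standing there. Do not turn the die wheel on the blue stand.

Things in the scene. Friction and masses are not known exactly. Their poses are not given: they have to be found in the camera images.
- red_stand: Red stand, bolted down, plate 120 (x) by 140 (y) by 12 mm. Origin: centre of its underside, directly below the wheel's centre. The wheel stands upright and turns in the stand's y-z plane on a level axle along x, 115 mm above the origin. One upright on the -x (robot) side, 30 to 42 mm from the wheel's middle plane, reaches 28 mm above the axle; above the wheel all is free.
- red_wheel (a joint): Angle q (rad) of the red stand's wheel. 0 or 2 pi: brass die straight up; else the die points along (0, -sin q, cos q) in the stand's frame, so at small positive q it leans to the stand's -y. Starts between 1.2 and 2.65. Turns either way without end or notches; balanced, and a steady drag (about 2 N at the dies) stops it where it is left.
- red_die (a point): Middle of the brass-coloured die on the red stand's wheel, 70 mm from the axle; z points outward along it. The wheel: aluminium disc, 100 mm diameter, 34 mm thick (along x); six round dies of 22 mm diameter stick out of its rim like spokes, 60 degrees apart, to 92 mm from the axle, one brass, five black. A fingertip lowered between two dies and moved across pushes a die along.
- blue_die (a point): Middle of the brass-coloured die on the other wheel, the same in make and size but on a blue stand. This wheel is to be left alone.

How it is judged:
By the outcome, as a careful person would: the job done as asked, in the order asked, and still so for the second after the job is handed in, with the robot touching nothing.
It also fails if it takes over 38 s, if anything falls off the work surface, if the arm or the gripper's body presses on something with over 40 N, if the wrist force passes 120 N, or if a joint passes its speed limit or range.

## Working session

There is one attempt and no reset: what is moved stays moved. The work goes in short steps, each a Python script; the robot and the scene stay as the last script left them, time stands still between calls to the robot, and variables do not carry over. Pictures are saved under pics/ and viewed, and the job is handed in when it is done.

```bash
ls; mkdir -p pics
python3 - <<'E'
from bench import manip, effector, viewer
import cv2
for n in ("side","top","wrist"):
    c=viewer.get_calibration(n); print(n,c)
    cv2.imwrite(f"pics/{n}0.png",viewer.get_image(n)[:,:,::-1])
print(manip.current_clock(),manip.current_tcp_rot())
E
```

```text
pics
side {'vfov': 53.7992386282414, 'cx': 257.22267077887597, 'cy': 195.45414014852236, 'dist_coeffs': array([-0.00182142,  0.        ,  0.        ,  0.        ,  0.        ]), 'eye': array([ 0.52130375, -0.52337009,  0.60803784]), 'attitude': array([ 0.913516  , -0.01444179,  0.01132675, -0.40638855])}
top {'vfov': 52.29543911304003, 'cx': 256.9870979611576, 'cy': 189.3112525701742, 'dist_coeffs': array([0.03236251, 0.        , 0.        , 0.        , 0.        ]), 'eye': array([ 0.44017936, -0.01553775,  0.83631268]), 'attitude': array([-0.70297884,  0.7087451 , -0.02095535,  0.05533543])}
wrist {'vfov': 60.90080969132839, 'cx': 258.00938442940355, 'cy': 198.7922911455739, 'dist_coeffs': array([-0.05329269,  0.        ,  0.        ,  0.        ,  0.        ]), 'eye': array([0.16350515, 0.63215048, 0.38302273]), 'attitude': array([0.81542612, 0.56271679, 0.07622553, 0.11233753])}
0.15 [ 8.23066100e-01  5.67945072e-01 -6.45906694e-04  4.15942778e-04]
```

View pics/side0.png

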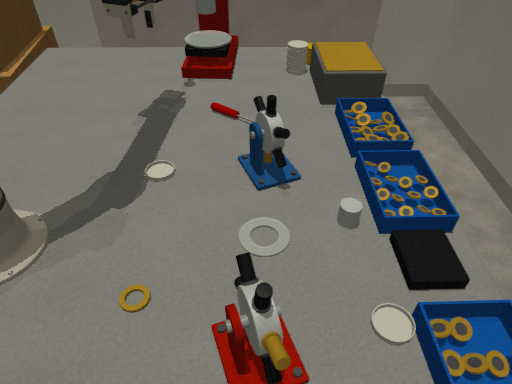

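View pics/top0.png

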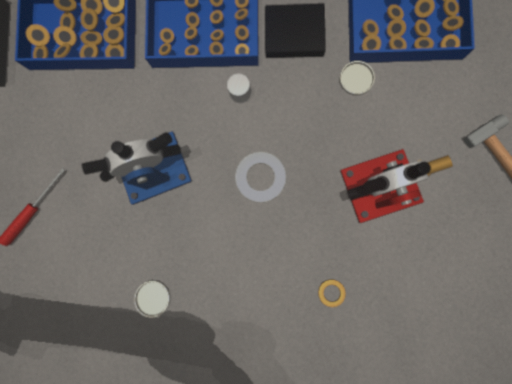

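View pics/wrist0.png

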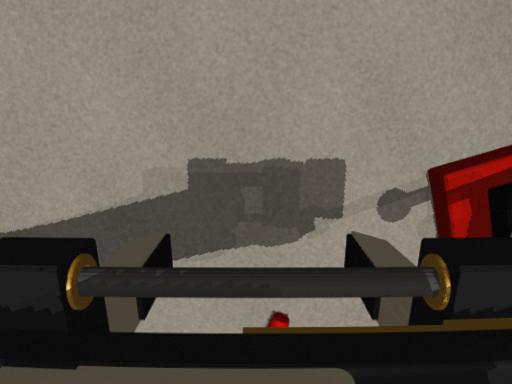

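The side view shows the red stand near (258,350), with its brass die at about (277,350) leaning toward the camera. The top view has it at about (382,186), with brass at (440,163). The blue stand is well apart from it. I'll enlarge both.

Run:
```python
import cv2
a=cv2.imread("pics/top0.png")[135:235,325:465]; cv2.imwrite("pics/topc.png",cv2.resize(a,None,fx=5.5,fy=5.5,interpolation=cv2.INTER_CUBIC))
a=cv2.imread("pics/side0.png")[244:384,190:330]; cv2.imwrite("pics/sidec.png",cv2.resize(a,None,fx=4,fy=4,interpolation=cv2.INTER_CUBIC))
```

```text
(no output)
```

View pics/topc.png

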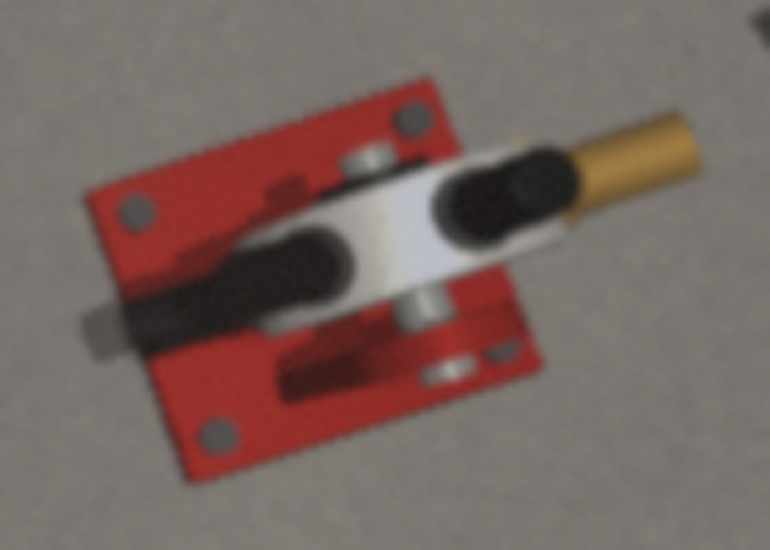

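View pics/sidec.png

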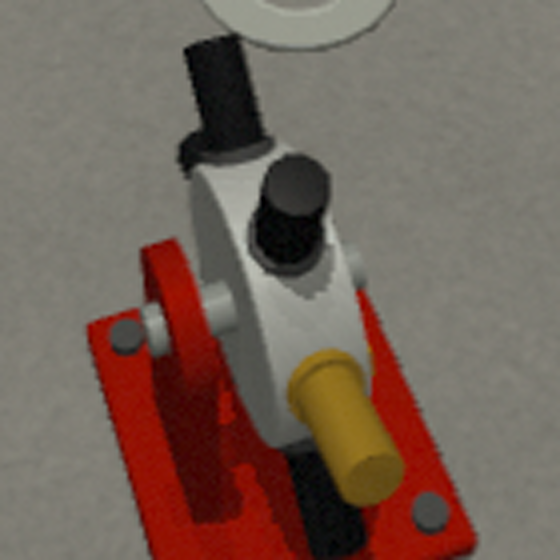

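```bash
cat > h.py <<'E'
import numpy as np, cv2
from scipy.spatial.transform import Rotation as R
from scipy.optimize import least_squares
def proj(c,P):
    Rc=R.from_quat(c['attitude']).as_matrix(); t=-Rc.T@c['eye']
    f=192/np.tan(np.radians(c['vfov']/2))
    K=np.array([[f,0,c['cx']],[0,f,c['cy']],[0,0,1.]])
    return cv2.projectPoints(np.atleast_2d(P).astype(float),cv2.Rodrigues(Rc.T)[0],t,K,c['dist_coeffs'])[0][:,0]
def world(p,loc):
    x,y,yaw=p[:3]; return R.from_euler('z',yaw).apply(loc)+[x,y,0]
def die(q,k=0,r=.092):
    a=q+k*np.pi/3; return [0,-r*np.sin(a),.115+r*np.cos(a)]
E
python3 - <<'E'
from h import *
from bench import viewer
T=viewer.get_calibration("top");S=viewer.get_calibration("side")
t=lambda u,v:(u/5.5+325-.4,v/5.5+135-.4)
s=lambda u,v:(u/4+190-.4,v/4+244-.4)
ct=[t(88,192),t(430,77),t(543,367),t(190,485)]
lt=[[.06,.07,.012],[.06,-.07,.012],[-.06,-.07,.012],[-.06,.07,.012]]
cs=[s(88,325),s(475,545)]; ls=[[-.06,.07,.012],[.06,-.07,.012]]
def res(p,full=False):
    q=p[3]
    a=proj(T,world(p,lt+[die(q),die(q,-1)]))-np.array(ct+[t(690,143),t(548,183)])
    b=proj(S,world(p,ls+[die(q),die(q,-1),die(q,-2)]))-np.array(cs+[s(373,480),s(297,185),s(213,43)])
    return np.r_[a.ravel(),b.ravel()]
for q0 in (1.3,1.9,2.5):
    f=least_squares(res,[.45,-.25,.3,q0],loss='soft_l1')
    print(f.x,f.cost); print(np.round(res(f.x).reshape(-1,2),1).tolist())
E
```

```text
[ 0.5366599  -0.23599601  0.30761647  1.23451018] 6.4478506373289
[[-0.6, -1.3], [1.1, -1.3], [1.1, 0.2], [0.2, -0.3], [0.4, -0.7], [0.4, -1.1], [-1.4, -1.2], [1.0, -0.7], [-0.9, 0.2], [-0.8, -0.2], [-0.9, -0.7]]
[ 0.5366599  -0.23599601  0.30761645  1.23451015] 6.44785063733218
[[-0.6, -1.3], [1.1, -1.3], [1.1, 0.2], [0.2, -0.3], [0.4, -0.7], [0.4, -1.1], [-1.4, -1.2], [1.0, -0.7], [-0.9, 0.2], [-0.8, -0.2], [-0.9, -0.7]]
[ 0.5366599  -0.23599601  0.30761646  1.23451018] 6.447850637329212
[[-0.6, -1.3], [1.1, -1.3], [1.1, 0.2], [0.2, -0.3], [0.4, -0.7], [0.4, -1.1], [-1.4, -1.2], [1.0, -0.7], [-0.9, 0.2], [-0.8, -0.2], [-0.9, -0.7]]
```

The fit is consistent: residuals are about 1 px, the stand is at (0.537,-0.236), yaw is 0.308 and q is about 1.23, which is within the stated range. My plan is two strokes in stand +y. The first uses the shut fingers behind the black die nearest the top, and the second uses them behind the brass die.

```bash
cat >> h.py <<'E'
P=[.5367,-.2360,.3076]
def tgt(y,h): return world(P,[0,y,.115+h])
Q=[np.cos(P[2]/2),np.sin(P[2]/2),0,0]
E
python3 - <<'E'
from h import *
from bench import manip,effector,viewer
p=manip.current_tool_pos()
print(manip.solve_ik(tgt(-.05,.25),Q),manip.solve_ik(tgt(-.05,.06),Q))
effector.close(10)
print(manip.current_clock(),manip.current_finger_gap())
manip.servo_line([p[0],p[1],.42],vel=.3)
manip.move_pose([.5,.25,.42],Q); print(manip.current_clock(),manip.current_tool_pos())
manip.move_pose(tgt(-.05,.25),Q)
print(manip.current_clock(),manip.current_tool_pos(),manip.current_force())
manip.servo_line(tgt(-.05,.12),vel=.2)
for n in("top","side"): cv2.imwrite(f"pics/{n}1.png",viewer.get_image(n)[:,:,::-1])
print(manip.current_clock(),manip.current_tool_pos(),tgt(-.05,.12))
a=cv2.imread("pics/top1.png")[120:270,320:480];b=cv2.imread("pics/side1.png")[200:384,150:350]
cv2.imwrite("pics/c1.png",np.hstack([cv2.resize(a,(400,375)),cv2.resize(b,(400,375))]))
E
```

```text
[ 0.0326462   0.3495671   0.53871114  1.4738697  -0.18037107  1.36772106
  0.88866083] [ 0.09572462  0.498214    0.45236741  1.70140035 -0.25088707  0.9997255
  0.94446028]
1.5833 0.00034032822148622507
4.0167 [0.49918612 0.25188538 0.41989953]
5.9667 [ 0.5527267  -0.28191744  0.36508755] [-0.07143057 -0.11206136 -0.91230642]
6.8667 [ 0.5530498  -0.28412702  0.23695932] [ 0.55183861 -0.28365315  0.235     ]
```

View pics/c1.png

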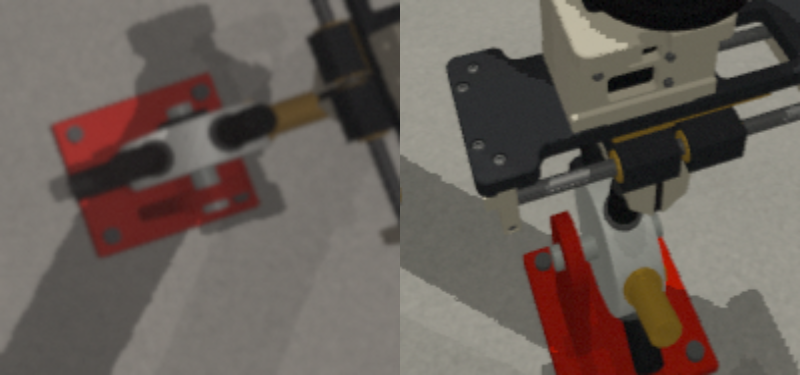

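The fingers hang in the gap between the near-top black die and the brass one, and the wheel hasn't moved. Next I lower them, make the first stroke, then lift and look.

Run:
```python
from h import *
from bench import manip,effector,viewer
manip.servo_line(tgt(-.05,.062),vel=.15); print(manip.current_clock(),manip.current_force(),manip.current_tool_pos()-tgt(-.05,.062))
for y in(-.025,0,.018):
    manip.servo_line(tgt(y,.062),vel=.1); print(manip.current_force(),manip.current_tool_pos()-tgt(y,.062))
manip.servo_line(tgt(.015,.062),vel=.1)
manip.servo_line(tgt(.015,.13),vel=.2)
manip.servo_line(tgt(-.075,.13),vel=.2)
for n in("top","side"): cv2.imwrite(f"pics/{n}2.png",viewer.get_image(n)[:,:,::-1])
print(manip.current_clock(),manip.current_tool_pos())
a=cv2.imread("pics/top2.png")[120:270,320:480];b=cv2.imread("pics/side2.png")[200:384,150:350]
cv2.imwrite("pics/c2.png",np.hstack([cv2.resize(a,(400,375)),cv2.resize(b,(400,375))]))
```

```text
7.4 [-0.48725954  0.40240749  0.67943813] [ 0.00041461 -0.00028709  0.00070806]
[-0.23697122 -0.54049629 -0.97657761] [0.00055503 0.00064377 0.00095571]
[ 0.63502462 -0.73726384  0.19143808] [-1.11670007e-04  8.70486842e-04 -7.90476204e-05]
[ 0.18478721 -0.48751006 -0.3150794 ] [-0.00013236  0.0007613  -0.00010197]
9.975 [ 0.55929183 -0.30523667  0.2443062 ]
```

View pics/c2.png

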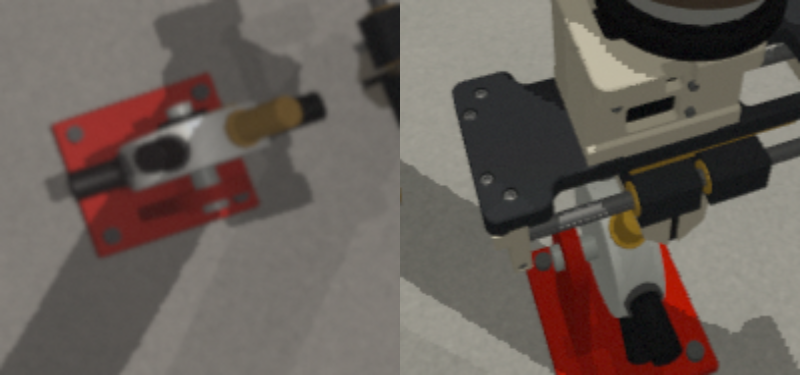

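Run:
```python
from h import *
from bench import viewer
T=viewer.get_calibration("top")
for q in np.arange(.3,1.0,.1): 
    u=proj(T,world(P,[die(q)]))[0]; print(round(q,1),((u-[320,120])*2.5).round())
```

```text
0.3 [275. 113.]
0.4 [287. 109.]
0.5 [296. 106.]
0.6 [305. 104.]
0.7 [312. 102.]
0.8 [318. 100.]
0.9 [322.  99.]
```

Brass is at q≈0.43, as predicted (0.45). Next is the second stroke behind the brass die, stopping slightly short and backing off to look.

```bash
cat > look.py <<'E'
from h import *
from bench import manip,viewer
import sys
n=sys.argv[1]
for k in("top","side"): cv2.imwrite(f"pics/{k}{n}.png",viewer.get_image(k)[:,:,::-1])
a=cv2.imread(f"pics/top{n}.png")[150:220,345:445];b=cv2.imread(f"pics/side{n}.png")[234:384,200:300]
cv2.imwrite(f"pics/tc{n}.png",cv2.resize(a,None,fx=8,fy=8,interpolation=cv2.INTER_CUBIC))
cv2.imwrite(f"pics/sc{n}.png",cv2.resize(b,None,fx=4,fy=4,interpolation=cv2.INTER_CUBIC))
print(manip.current_clock())
E
python3 - <<'E'
from h import *
from bench import manip
manip.servo_line(tgt(-.078,.066),vel=.15); print(manip.current_force())
manip.servo_line(tgt(-.04,.066),vel=.1); print(manip.current_force())
manip.servo_line(tgt(-.022,.066),vel=.06); manip.sleep(.3);print(manip.current_force(),manip.current_tool_pos()-tgt(-.022,.066))
manip.servo_line(tgt(-.06,.066),vel=.15)
manip.servo_line(tgt(-.12,.20),vel=.3)
E
python3 look.py 3
```

```text
[ 0.49625357 -0.34044124 -0.88803126]
[-0.33129016 -0.14481376  0.01148902]
[ 0.96556469 -0.37953885 -0.64729208] [-7.77826634e-05 -5.41018615e-05 -1.53644803e-04]
12.975
```

View pics/tc3.png

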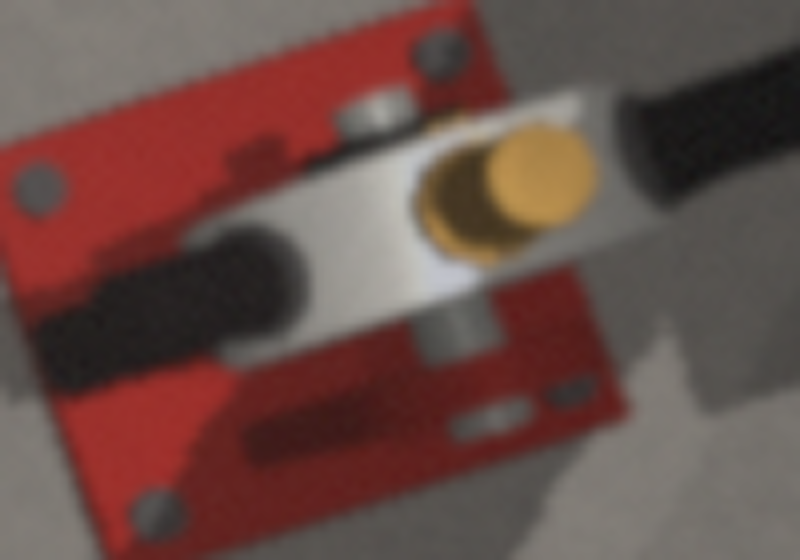

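View pics/side3.png

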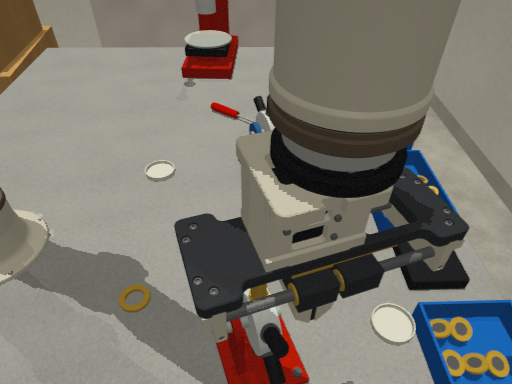

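In the top view the brass die is nearly upright, with its cap centre at about (412.5,171.7). The hand hides the side view, so I'll move it clear and measure in both.

```bash
python3 - <<'E'
from h import *
from bench import manip
manip.servo_line(tgt(-.06,.25),vel=.3)
manip.move_pose([.45,.08,.36],Q)
E
python3 look.py 4
```

```text
14.925
```

View pics/tc4.png

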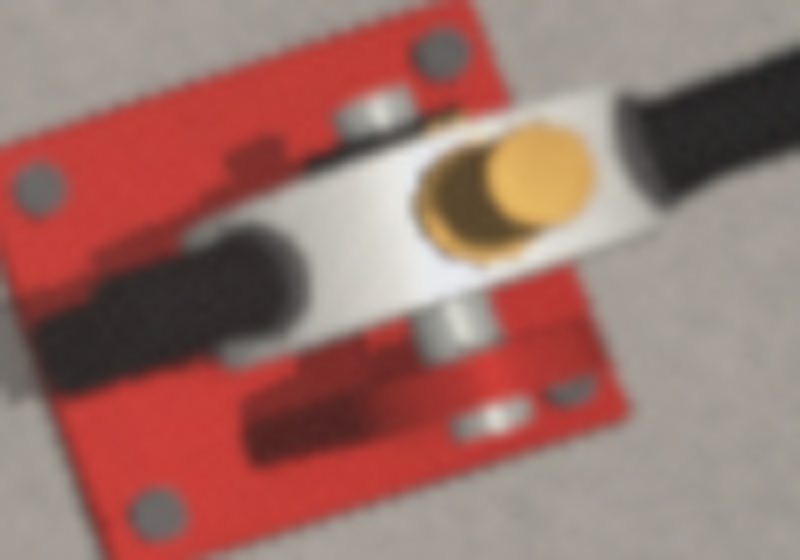

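View pics/sc4.png

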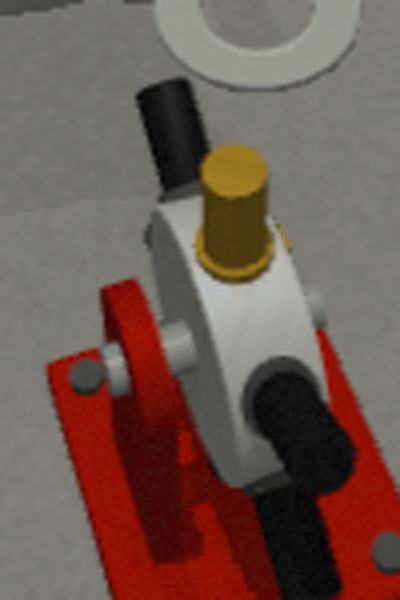

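```bash
cat > fit.py <<'E'
from h import *
from bench import viewer
T=viewer.get_calibration("top");S=viewer.get_calibration("side")
o=lambda u,v:(u/5.5+325-.4,v/5.5+135-.4)
o2=lambda u,v:(u/4+190-.4,v/4+244-.4)
t=lambda u,v:(u/8+345-.44,v/8+150-.44)
s=lambda u,v:(u/4+200-.4,v/4+234-.4)
def run(capT,capS,farS,nearS,shift,st=.5):
    ct=[o(88,192),o(430,77),o(543,367),o(190,485),t(632,410),capT]
    lt=[[.06,.07,.012],[.06,-.07,.012],[-.06,-.07,.012],[-.06,.07,.012],[-.06,-.07,.012]]
    cs=[o2(88,325),o2(475,545),s(49,364),capS,farS,nearS]; ls=[[-.06,.07,.012],[.06,-.07,.012],[-.06,.07,.012]]
    def res(p):
        q=p[3]
        a=proj(T,world(p,lt+[die(q)]))-ct+p[4:6]
        b=proj(S,world(p,ls+[die(q),die(q,-1),die(q,1)]))-cs+p[6:8]
        ax=proj(T,world(p,[[p[8],0,.115],[p[9],0,.115]]))-[t(378,110),t(458,322)]+p[4:6]
        return np.r_[a.ravel(),b.ravel(),ax.ravel(),p[4:8]/shift]
    f=least_squares(res,[.537,-.236,.308,0,0,0,0,0,.03,-.03],loss='soft_l1')
    J=f.jac; cov=np.linalg.pinv(J.T@J)
    print(shift,'q deg',np.degrees(f.x[3]).round(2),'sd',np.degrees(np.sqrt(cov[3,3])).round(2),f.x.round(4)); print(np.round(f.fun,1).tolist())
if __name__=="__main__":
    for sh in (.01,1,3): run(t(541,175),s(234,171),s(165,90),s(322,462),sh)
E
python3 fit.py
```

```text
0.01 q deg -2.84 sd 0.74 [ 5.372e-01 -2.365e-01  3.060e-01 -4.960e-02 -2.000e-04  2.000e-04
  2.000e-04  2.000e-04  2.790e-02 -2.360e-02]
[-0.4, -1.6, 1.4, -1.5, 1.4, 0.0, 0.3, -0.6, 1.1, 0.6, -0.0, -0.8, -1.1, -1.0, 1.3, -0.3, -1.3, -0.7, -0.5, -0.7, -0.7, -0.5, -0.0, 0.5, -0.0, 0.0, -0.2, 0.1, -0.0, 0.0, 0.0, 0.0]
1 q deg -2.96 sd 0.76 [ 0.537  -0.2363  0.3073 -0.0516 -0.2109  0.3962  0.4998  0.5323  0.0285
 -0.0229]
[-0.7, -1.1, 1.0, -1.1, 1.1, 0.4, 0.1, -0.1, 0.8, 1.0, -0.5, -0.3, -0.7, -0.5, 1.8, 0.0, -0.9, -0.3, -0.1, -0.4, -0.4, -0.0, 0.4, 0.7, -0.5, 0.2, -0.6, 0.2, -0.2, 0.4, 0.5, 0.5]
3 q deg -2.76 sd 0.86 [ 0.5362 -0.2347  0.3075 -0.0481  0.5312  0.0559  1.153   1.4869  0.0287
 -0.0228]
[-0.7, -1.0, 1.0, -1.0, 1.1, 0.5, 0.1, 0.0, 0.8, 1.0, -0.5, -0.2, -0.4, -0.4, 1.7, -0.1, -0.7, -0.1, -0.1, -0.2, -0.2, 0.1, 0.3, 0.7, -0.6, 0.2, -0.7, 0.2, 0.2, 0.0, 0.4, 0.5]
```

The fit says q ≈ -2.8° ± 0.8°, so the push may have overshot slightly. I want an independent view along the axle, so I'll search for a feasible wrist-camera pose on the robot side.

```bash
cat > srch.py <<'E'
from h import *
from bench import manip,viewer
W=viewer.get_calibration("wrist")
Rt=R.from_quat(manip.current_tcp_rot()); pt=manip.current_tool_pos()
Rc=R.from_quat(W['attitude'])
rel=Rt.inv()*Rc; off=Rt.inv().apply(W['eye']-pt)
print(off.round(3),(Rt.inv()*Rc).as_matrix()[:,2].round(2))
pts=world(P,[die(0,k) for k in(-1,0,1)]+[die(0,0,.05)])
out=[]
Y=R.from_euler('z',P[2])
for az in (0,.3,-.3):
 for el in np.radians([15,25,35,45,55]):
  for d in(.22,.27,.33,.4):
   for roll in np.radians([0,45,-45,90,-90,135,-135,180]):
    c0=world(P,[0,0,.17])
    v=Y.apply([np.cos(el)*np.cos(az),np.cos(el)*np.sin(az),-np.sin(el)])
    right=np.cross(v,[0,0,1]);right/=np.linalg.norm(right)
    M=R.from_matrix(np.c_[right,np.cross(v,right),v])*R.from_euler('z',roll)
    for dv in(-60,-110):
     # aim so target falls at row offset dv
     M2=M*R.from_euler('x',np.arctan(dv/-326))
     eye=c0-d*v
     c=dict(W);c['eye']=eye;c['attitude']=M2.as_quat()
     px=proj(c,pts)
     if px.min()<8 or px[:,0].max()>504 or px[:,1].max()>228: continue
     rt=M2*rel.inv(); tp=eye-rt.apply(off)
     if tp[2]<.1: continue
     j=manip.solve_ik(tp,rt.as_quat())
     if j is None: continue
     out.append((np.degrees(el)+2*abs(az)*20+d*40,az,el,d,roll,dv,tp.round(3),rt.as_quat(),np.abs(np.array(j)-manip.current_q()).max()))
out.sort(key=lambda r:r[0])
for r in out[:12]: print(r[1],np.degrees(r[2]).round(),r[3],np.degrees(r[4]).round(),r[5],r[6],r[7].round(4).tolist(),r[8].round(2))
print(manip.current_clock())
E
python3 srch.py
```

```text
[ 0.    -0.071 -0.157] [0.   0.27 0.96]
14.925
```

```bash
sed -i 's#dv/-326#dv/326#' srch.py; sed -i 's/\[15,25,35,45,55\]/[15,25,35,45,55,65]/' srch.py; python3 srch.py
```

```text
[ 0.    -0.071 -0.157] [0.   0.27 0.96]
0 15.0 0.22 0.0 -60 [ 0.47  -0.257  0.13 ] [0.6175, -0.4515, 0.3802, -0.5198] 2.19
0 15.0 0.22 0.0 -110 [ 0.456 -0.262  0.11 ] [0.6532, -0.4776, 0.3469, -0.4742] 2.18
0 15.0 0.22 -135.0 -60 [ 0.506 -0.288  0.223] [0.6836, 0.4387, 0.5721, 0.1134] 2.34
0 15.0 0.22 180.0 -60 [ 0.498 -0.248  0.24 ] [-0.4842, -0.6619, -0.4618, -0.338] 2.18
0 15.0 0.22 180.0 -110 [ 0.495 -0.249  0.264] [-0.4587, -0.6271, -0.508, -0.3718] 2.23
0 15.0 0.27 0.0 -60 [ 0.424 -0.272  0.143] [0.6175, -0.4515, 0.3802, -0.5198] 1.91
0 15.0 0.27 0.0 -110 [ 0.41  -0.276  0.123] [0.6532, -0.4776, 0.3469, -0.4742] 2.06
0 15.0 0.27 45.0 -60 [ 0.416 -0.232  0.159] [0.3852, -0.6705, 0.1746, -0.6096] 2.32
0 15.0 0.27 45.0 -110 [ 0.398 -0.221  0.146] [0.4279, -0.6813, 0.1261, -0.5804] 1.91
0 15.0 0.27 -45.0 -60 [ 0.44  -0.309  0.159] [0.7558, -0.1639, 0.528, -0.3509] 2.01
0 15.0 0.27 -45.0 -110 [ 0.432 -0.328  0.146] [0.779, -0.2013, 0.5149, -0.2958] 2.05
0 15.0 0.27 -135.0 -60 [ 0.46  -0.303  0.236] [0.6836, 0.4387, 0.5721, 0.1134] 2.44
14.925
```

```bash
sed -i 's/for r in out\[:12\]/for r in [o for o in out if o[3]>.3 and abs(o[1])<.1 and o[2]<.7 and abs(o[4]) in (0,np.pi)]/' srch.py; python3 srch.py
```

```text
[ 0.    -0.071 -0.157] [0.   0.27 0.96]Traceback (most recent call last):
  File "srch.py", line 28, in <module>
    j=manip.solve_ik(tp,rt.as_quat())
ValueError: time passes only in moves, steps and waits
```

```bash
sed -i 's/for az in (0,.3,-.3)/for az in (0,)/; s/\[15,25,35,45,55,65\]/[15,25,35]/; s/(.22,.27,.33,.4)/(.33,.4)/; s/\[0,45,-45,90,-90,135,-135,180\]/[0,180]/' srch.py; python3 srch.py
```

```text
[ 0.    -0.071 -0.157] [0.   0.27 0.96]
0 15.0 0.33 0.0 -60 [ 0.369 -0.289  0.158] [0.6175, -0.4515, 0.3802, -0.5198] 1.65
0 15.0 0.33 0.0 -110 [ 0.354 -0.294  0.139] [0.6532, -0.4776, 0.3469, -0.4742] 1.66
0 15.0 0.33 180.0 -60 [ 0.397 -0.281  0.268] [-0.4842, -0.6619, -0.4618, -0.338] 2.09
0 15.0 0.33 180.0 -110 [ 0.394 -0.282  0.293] [-0.4587, -0.6271, -0.508, -0.3718] 2.03
0 15.0 0.4 0.0 -60 [ 0.304 -0.31   0.176] [0.6175, -0.4515, 0.3802, -0.5198] 1.48
0 15.0 0.4 0.0 -110 [ 0.29  -0.314  0.157] [0.6532, -0.4776, 0.3469, -0.4742] 1.43
0 15.0 0.4 180.0 -60 [ 0.333 -0.301  0.286] [-0.4842, -0.6619, -0.4618, -0.338] 1.97
0 15.0 0.4 180.0 -110 [ 0.329 -0.302  0.311] [-0.4587, -0.6271, -0.508, -0.3718] 1.94
0 25.0 0.33 0.0 -60 [ 0.37  -0.289  0.189] [0.6605, -0.483, 0.3394, -0.464] 1.41
0 25.0 0.33 0.0 -110 [ 0.352 -0.294  0.173] [0.692, -0.5061, 0.3039, -0.4155] 1.38
0 25.0 0.33 180.0 -60 [ 0.415 -0.275  0.292] [-0.5118, -0.6996, -0.4023, -0.2945] 2.33
0 25.0 0.33 180.0 -110 [ 0.416 -0.275  0.317] [-0.4894, -0.669, -0.4514, -0.3304] 2.26
0 25.0 0.4 0.0 -60 [ 0.309 -0.308  0.219] [0.6
[... 184 characters left out ...]
23, -0.2945] 2.27
0 25.0 0.4 180.0 -110 [ 0.356 -0.294  0.346] [-0.4894, -0.669, -0.4514, -0.3304] 2.17
0 35.0 0.33 0.0 -60 [ 0.375 -0.287  0.219] [0.6984, -0.5107, 0.296, -0.4047] 1.33
0 35.0 0.33 0.0 -110 [ 0.355 -0.293  0.206] [0.7256, -0.5306, 0.2586, -0.3536] 1.24
0 35.0 0.33 180.0 -60 [ 0.437 -0.268  0.312] [-0.5355, -0.732, -0.3398, -0.2488] 2.63
0 35.0 0.33 180.0 -110 [ 0.442 -0.266  0.337] [-0.5163, -0.7058, -0.3914, -0.2865] 2.49
0 35.0 0.4 0.0 -60 [ 0.321 -0.304  0.259] [0.6984, -0.5107, 0.296, -0.4047] 1.21
0 35.0 0.4 0.0 -110 [ 0.301 -0.311  0.246] [0.7256, -0.5306, 0.2586, -0.3536] 1.1
0 35.0 0.4 180.0 -110 [ 0.388 -0.284  0.377] [-0.5163, -0.7058, -0.3914, -0.2865] 2.64
14.925
```

```bash
cat > wl.py <<'E'
from h import *
from bench import manip,viewer
import sys,json
n=sys.argv[1]
QW=[0.692,-0.5061,0.3039,-0.4155]
manip.move_pose([.335,-.25,.34],QW)
manip.servo_line([.352,-.294,.173],vel=.25); manip.sleep(.4)
c=viewer.get_calibration("wrist")
im=viewer.get_image("wrist")[:,:,::-1]
cv2.imwrite(f"pics/w{n}.png",im)
json.dump({k:np.array(v).tolist() for k,v in c.items()},open(f"w{n}.json","w"))
print(manip.current_clock(),manip.current_joint_velocities().round(3))
cv2.imwrite(f"pics/wc{n}.png",cv2.resize(im[20:245,120:420],None,fx=2.6,fy=2.6,interpolation=cv2.INTER_CUBIC))
pr=proj(c,world(P,[die(0,k) for k in(-1,0,1)]))
print(pr)
E
python3 wl.py 5
```

```text
17.8833 [ 0.002  0.003 -0.003  0.003  0.    -0.     0.   ]
[[176.92023239  99.63050927]
 [257.7299381   51.72781968]
 [338.46129174  99.8382668 ]]
```

View pics/wc5.png

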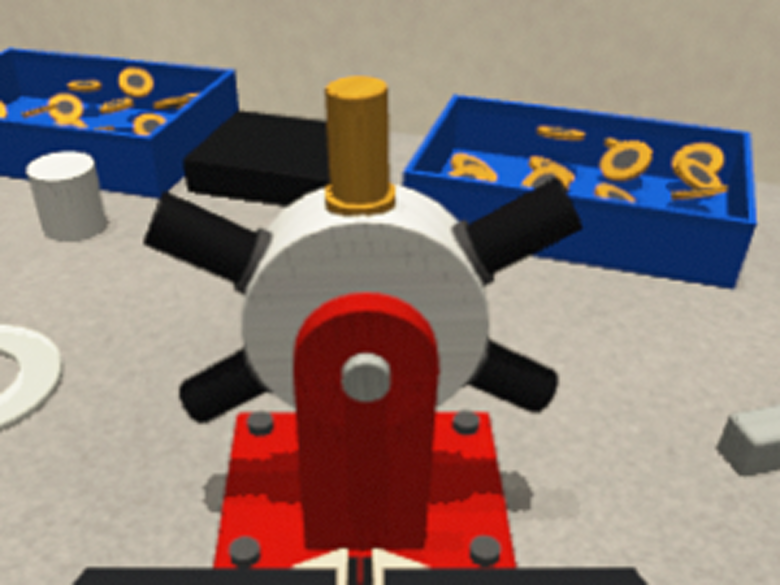

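The view along the axle is clear. The brass cap at (357,88) sits left of the axle end at (366,378), and the left die tip is lower than the right one, so it has overshot toward +y. I'll put a number on it.

```bash
cat > wf.py <<'E'
from h import *
import json
def wf(n,cap,left,right,ll,lr,axle):
    c={k:np.array(v) for k,v in json.load(open(f"w{n}.json")).items()}
    for k in('vfov','cx','cy'): c[k]=float(c[k])
    w=lambda u,v:(u/2.6+120-.3,v/2.6+20-.3)
    def res(p,m=None):
        # p: q,dx,dy,dyaw,du,dv
        pp=[P[0]+p[1],P[1]+p[2],P[2]+p[3]]
        q=p[0]
        a=proj(c,world(pp,[die(q),die(q,-1),die(q,1),die(q,-2),die(q,2),[-.05,0,.115]]))+p[4:6]-[w(*x) for x in(cap,left,right,ll,lr,axle)]
        return np.r_[a.ravel(),p[1:3]/.002,p[3]/.01,p[4:6]/2]
    f=least_squares(res,np.zeros(6),loss='soft_l1')
    s=np.sqrt(np.linalg.inv(f.jac.T@f.jac)[0,0])
    print('q deg',np.degrees(f.x[0]).round(2),'sd',np.degrees(s).round(2),f.x[1:].round(4),f.fun.round(1).tolist())
E
python3 -c "
from wf import *
wf(5,(357,88),(156,217),(571,204),(190,400),(548,390),(363,378))"
```

```text
q deg -1.92 sd 0.49 [ 1.4000e-03 -8.0000e-04 -1.5000e-03  1.2374e+00  5.6180e-01] [-0.2, -1.6, -1.2, -1.0, 0.2, -0.7, 1.1, 0.4, -1.4, 1.0, 0.7, 2.6, 0.7, -0.4, -0.2, 0.6, 0.3]
```

The wrist view gives -1.9° ± 0.5 and the earlier fit gave -2.8° ± 0.8, so I take about -2.2°. To correct it I'll press down on the black die 60° to the -y side in small steps. The hand stays clear of the top camera there, so I can track the brass cap's centroid until it has shifted by 2.2°.

```bash
cat > corr.py <<'E'
from h import *
from bench import manip,viewer
T=viewer.get_calibration("top")
def cen(im):
    # bright brass cap: window around it
    w=im[155:190,398:428].astype(float); hsv=cv2.cvtColor(im[155:190,398:428],cv2.COLOR_RGB2HSV)
    m=((hsv[...,0]>12)&(hsv[...,0]<28)&(hsv[...,1]>100)&(hsv[...,2]>130)).astype(np.uint8)
    n,l,s,c=cv2.connectedComponentsWithStats(m); k=1+np.argmax(s[1:,4])
    return c[k]+[398,155],s[k,4]
E
python3 - <<'E'
from corr import *
for n in(3,4): print(cen(cv2.imread(f"pics/top{n}.png")[:,:,::-1].copy()))
a=[proj(T,world(P,[die(np.radians(d))]))[0] for d in(-2.2,0)]; print(a,a[1]-a[0])
E
```

```text
(array([412.13076923, 171.44615385]), np.int32(130))
(array([409.76190476, 172.99404762]), np.int32(168))
[array([412.46552368, 170.70842597]), array([414.62633893, 170.00593732])] [ 2.16081525 -0.70248865]
```

Run:
```python
from corr import *
manip.servo_line([.335,-.25,.34],vel=.4)
manip.move_pose(tgt(-.085,.17),Q)
manip.servo_line(tgt(-.085,.066),vel=.15); manip.sleep(.2)
print(manip.current_clock())
u0=None
for h in np.arange(.060,.050,-.001):
    manip.servo_line(tgt(-.085,h),vel=.03); manip.sleep(.1)
    im=viewer.get_image("top"); c,a=cen(im)
    print(round(h,4),c.round(2),a,manip.current_force().round(1),(manip.current_tool_pos()[2]-.115).round(4),manip.current_clock())
    if u0 is None: u0=c[0]
    if c[0]-u0>1.9: break
cv2.imwrite("pics/top6.png",im[:,:,::-1])
cv2.imwrite("pics/tc6.png",cv2.resize(im[150:220,345:445,::-1],None,fx=8,fy=8,interpolation=cv2.INTER_CUBIC))
manip.servo_line(tgt(-.085,.13),vel=.2)
print(manip.current_clock())
```

```text
20.625
0.06 [407.9 168.2] 10 [ 0.6 -0.4 -0.3] 0.06 21.125
0.059 [407.7 168.1] 10 [-0.  -0.5  0.6] 0.059 21.525
0.058 [407.9 168.2] 10 [-0.5  0.4  0.3] 0.058 21.925
0.057 [407.78 168.22] 9 [ 0.  -0.1  0.2] 0.057 22.325
0.056 [407.5 168.5] 8 [ 0.4 -0.6  1.3] 0.0562 22.725
0.055 [407.6 168.2] 5 [ 0.8 -2.2  2.3] 0.0553 23.125
0.054 [409.2 166.8] 5 [ 2.2 -4.3  4.1] 0.0544 23.525
0.053 [409.67 166.67] 3 [ 2.5 -4.8  4.5] 0.0536 23.925
0.052 [410. 167.] 1 [ 1.5 -5.1  5.1] 0.0528 24.325
24.8667
```

View pics/tc6.png

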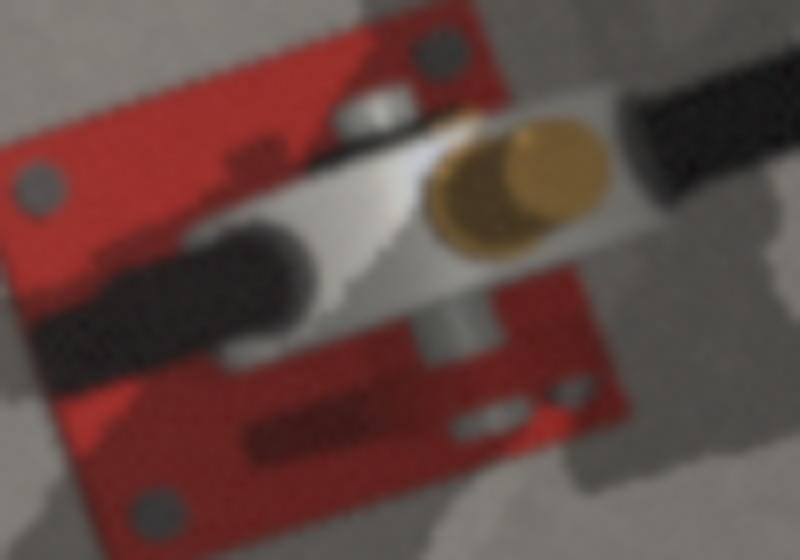

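Shadow broke the colour threshold, so the loop didn't stop on its own signal. The enlarged crop still shows the cap moved from (542,176) to (557,171), which is about +1.9°, very near the goal. I'll verify along the axle.

```bash
python3 - <<'E'
from h import *
from bench import manip
manip.servo_line(tgt(-.085,.2),vel=.4)
E
python3 wl.py 7
```

```text
27.475 [ 0.004  0.008 -0.002 -0.    -0.001 -0.    -0.   ]
[[176.71240089 100.07668427]
 [257.44661691  52.34936239]
 [338.03364521 100.40131859]]
```

View pics/wc7.png

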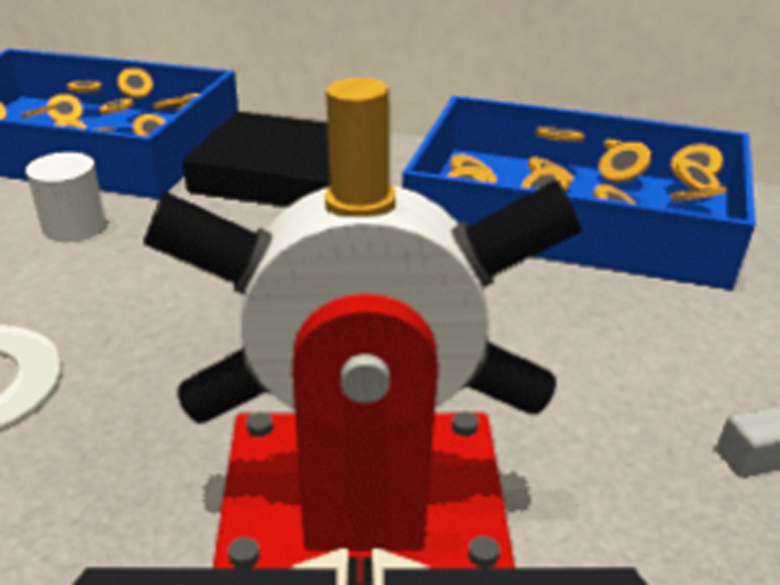

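The angle barely changed (cap at 358 versus 357). The finger went down past the die's tip face, and lifting it probably dragged the die back up. A better way is to press with the flat fingertip bottom centred on that die's upper tip corner. Geometry alone fixes its height at q=0: 92·cos60°+11·sin60° = 55.5 mm above the axle. I'll do that now and use the tool height reading.

Run:
```python
from h import *
from bench import manip,viewer
manip.servo_line([.335,-.25,.34],vel=.5)
manip.move_pose(tgt(-.074,.15),Q)
manip.servo_line(tgt(-.074,.063),vel=.15)
manip.servo_line(tgt(-.074,.0555),vel=.04)
manip.sleep(.1)
z=manip.current_tool_pos()[2]-.115; print(z,manip.current_tool_pos()-tgt(-.074,.0555),manip.current_force(),manip.current_clock())
if z>.0557:
    manip.servo_line(tgt(-.074,.0555-(z-.0555)),vel=.03); manip.sleep(.1); print(manip.current_tool_pos()[2]-.115,manip.current_force())
im=viewer.get_image("top"); cv2.imwrite("pics/top8.png",im[:,:,::-1])
manip.servo_line(tgt(-.074,.14),vel=.25)
im2=viewer.get_image("top"); cv2.imwrite("pics/top9.png",im2[:,:,::-1])
cv2.imwrite("pics/c9.png",np.hstack([cv2.resize(i[150:200,385:435,::-1],None,fx=8,fy=8,interpolation=cv2.INTER_CUBIC) for i in(im,im2)]))
print(manip.current_clock())
```

```text
0.05614632924975911 [ 0.00049179 -0.0003265   0.00064633] [ 0.27895815 -1.3803106   2.05803803] 30.3
0.0554289569345212 [ 2.09027027 -1.82960333  3.40415673]
31.2417
```

View pics/c9.png

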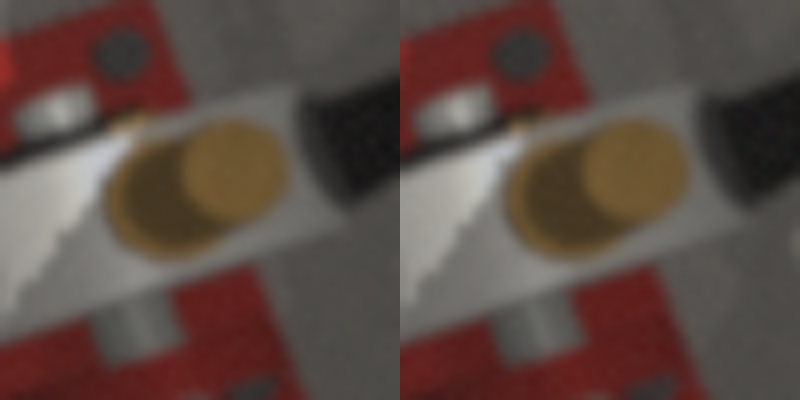

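The cap is at the same place before and after release, (235,171) in both halves. That is about +1.7° from where it started, so q is roughly 0, and this time it stayed. The hand is clear of the wheel and the clock reads 31.2 s, so I'll hand in.

Run:
```python
from bench import manip
from h import *
manip.servo_line(tgt(-.074,.2),vel=.3)
print(manip.current_clock(),manip.current_force())
manip.hand_in()
```

```text
31.5917 [-0.1157537   0.49491243 -0.40701257]
the job is handed in; nothing more can be done
```

The red wheel's brass die is standing up to within about half a degree by my estimate, and I handed the job in at 31.6 s with the hand lifted clear. I never went near the blue wheel.

**What I did:** I turned the wheel from about 71° with two fingertip strokes. That overshot by about 2° toward the stand's +y: the wrist camera gave -1.9° and the top/side fit gave -2.8°. I then pressed the neighbouring black die down to the height it must have when the brass die is upright.

**Last checks:**
- **Tool height:** it read 55.4 mm above the axle at the end of the press, against a target of 55.5 mm.
- **Top camera:** the brass cap had moved back by about 1.7° and stayed in the same place after release.
- **Force:** it was back to about zero after the lift.

**What failed or was left undone:**
- **First correction:** it didn't hold. The finger slipped past the die's end and probably dragged it back on the lift, and the colour tracking I used to judge it failed in shadow.
- **No final wrist look:** I skipped a last view along the axle because there was no time left to fix anything it showed. The final angle therefore rests on the press height and the top picture.

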